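# Unlock the tilt-out bin and hold it open

### The job

Slide the red transport lock on the tilt-out bin all the way to its end stop, then tip the yellow bin out by its pull bar to 35 degrees, so that I can pick small pots out of it. It springs shut by itself, so finish while still holding the bar with the gripper, steady at 35 degrees, and leave everything else on the ledge undisturbed.

Things in the scene. Friction and masses are not known exactly. Their poses are not given: they have to be found in the camera images.
- bin_unit: the tilt-out bin's grey plastic housing, 165 x 300 x 168 mm (its x, y, z), fixed to the ledge; origin at the centre of its underside, z up, +x points out of its open front (away from the robot, yaw within 0.3 rad), +y along its width. Its top is a flat grey strip at height 168 mm that ends 25 mm behind the bin's front panel
- bin_hinge (a point): middle of the bin's hinge axis: 60 mm along +x of the housing's origin and 20 mm up; axes as the housing's. The hinge axis is its y axis
- tilt_bin (a joint): tilt of the yellow plastic bin in rad: 0 shut with its front panel upright, growing as the top of the bin tips out towards the housing's +x; hinged at the foot of the front panel, hard stop at 0.95. A spring (about 0.3 N m shut, 0.8 N m at 35 degrees) and its weight (0.5 kg) swing it shut whenever it is let go: about 3 to 6 N at the bar. Front panel 276 mm wide, its upper edge 140 mm above the hinge
- pull_bar (a point): dark steel round pull bar of the bin, 14 mm thick and 110 mm long along its y (the housing's y); origin at the bar's centre, 190 mm straight above the hinge when shut (210 mm above the ledge) and moving with the bin in an arc of 190 mm radius. It stands 50 mm above the panel's edge on two 8 mm posts 51 mm either side of the centre; between them it is free all round, so it can be pinched from above with fingers closing along the housing's x, and it can turn between the fingers
- lock_slide (a joint): position of the red transport lock in m: starts between 0 and 0.012 (locked: its dark hook stands in front of a lug on the bin's panel, which cannot tip out), slides along the housing's -y, away from the pull bar, to its end stop at 0.055 (unlocked). About 1.5 N of friction; stays where it is left
- lock_grip (a point): grip point of the red lock: 15 mm below the top of its upright fin, which is 34 mm along the housing's x, 14 mm thick along y and stands to 44 mm above the housing's top; axes as the housing's. At lock value 0 it lies 20 mm behind (-x) and 78 mm to -y of the housing's origin, 197 mm up; moves with the lock
- mister: copper-coloured aluminium mister with a black twist cap, 72 mm wide, 176 mm tall, standing; origin at the centre of its underside. A bystander, not to be disturbed
- planter: small glazed dark green planter with a leafy plant, 100 mm wide at the rim, 80 mm tall (leaves up to 125 mm); origin at the centre of its underside. A bystander, not to be disturbed
- trowel: plastic hand trowel lying flat, 280 mm long, orange handle to its -x, black blade to its +x; origin on the underside near its middle, long axis along its x. A bystander, not to be disturbed
- dibber: wooden dibber with a T handle, lying, 175 mm long; origin on the underside near its middle, long axis along its x. A bystander, not to be disturbed
- spoon: stainless steel spoon lying, 180 mm long; origin on the underside near its middle, long axis along its x. A bystander, not to be disturbed
- clay_pot: small empty terracotta pot, 80 mm wide, 75 mm tall, standing; origin at the centre of its underside. A bystander, not to be disturbed

How it is judged:
By the outcome, as a careful person would: the job done as asked, in the order asked, and still so for the second after the job is handed in, while the arm keeps its last pose, push and grip.
It also fails if it takes over 42 s, if anything falls off the work surface, if the arm or the gripper's body presses on something with over 40 N, if the wrist force passes 120 N, or if a joint passes its speed limit or range.

### The arm

A 6-joint arm with a two-finger parallel gripper is mounted at the origin on the work surface. World frame = base frame: x ahead of the robot, y to its left, z up, the work surface at z = 0. Lengths are in m, angles in rad, forces in N, time in s.
With the tool pointing down it reaches from about 0.375 to 0.9 m from the base axis. Payload 3.1 kg.
Tool frame: the origin (TCP) lies midway between the tips of the shut fingers; the grasp point (between the pads) lies 19 mm behind it; z points along the fingers, y is the line along which they close (so a half turn about z gives the same grasp; the last joint's range is limited). The gripper opens to 85 mm and grips with 20 to 120 N. Pads are 22 mm wide; open, the fingers measure 114 mm over their backs; the gripper's body (76 mm by 85 mm) begins 54 mm behind the grasp point. The pads swing forward as they close: fully open they stand 13 mm farther back than shut.
Start: joints at [0.941, 0.527, 1.433, -0, 1.181, -0.178], TCP at [0.273, 0.562, 0.231] pointing down, gripper open.
Joint ranges: [-3.08, 3.08], [-0.75, 2.2], [0.22, 2.44], [-1.43, 4.57], [0, 2.65], [-2.85, 2.85]. Speed limits (rad/s): [2.79, 2.79, 3.14, 3.14, 3.14, 3.14].

### API

Orientations are given as a unit quaternion [x, y, z, w].
In Python, from station import manip gives the robot as it stands. The module is installed in compiled form; this text tells all that it offers.
- The arm moves only by the tool apply_moves, never from a script. Its arguments are lists of equal length, an entry for each row: "claw": the gripper's target within -1 to 1 (fully open at 1, half-way at 0, shut at -1); "travel": the shift along the tool's x, y, z scaled (see below), a list of three; "turn": the turn, a rotation vector about the tool's x, y, z scaled (see below), a list of three. In form: {"claw": [claw, ...], "travel": [[dx, dy, dz], ...], "turn": [[rx, ry, rz], ...]}. A call has 1 to 5 rows; each row is the pose to reach, as a shift and turn from the pose commanded when the call began, along the tool's axes at that moment, turning the shorter way round; what a row does not reach only later rows make up. The controller multiplies each number of a shift by 800 mm and each number of a turn by 180 degrees. A row lasts 1/12 s, in which the tool goes at most 41.7 mm and 7.16 degrees, less where a joint would pass 70% of its speed; a pose out of reach is approached as far as the arm can. A call with a number of a shift or a turn outside -1 to 1 is refused whole. A call with a gripper value outside its range is refused whole. The fingers move at their own pace and stop on an object; "newtons" is the grip in N (left out, the last holds). Time passes only in rows, so rows that repeat a pose let the fingers close. It gives the time, the measured TCP pose, the force, the opening and the grip force at its end, in the units of the state.
- manip.sense(): the state, without advancing time (a new reading comes with each control period).
- manip.snapshot(name): name is "scene" or "top" or "wrist"; returns a dict with "pixels" (420x560x3 uint8, red, green, blue), "depth" (420x560 float32, m along the optical axis (not along the pixel's ray), 0 where there is no reading), "intrinsics" (3x3 intrinsics, pixels), "R" (3x3) and "t" (3): a world point X has camera coordinates R X + t. Camera axes: x right, y down, z forward; pixel columns grow to the right and rows downward; lengths in m; the calibration is good to about 2 mm. A picture is of the moment at which its call begins.
- manip.sign_off(): hands the job in; it is judged then, once.
The state is a dict: "t": time; "q": joint angles; "qd": joint speeds; "tau": joint torques, N m; "tcp_pos": TCP position; "tool_rot": TCP orientation; "force": force on the tool from outside, world axes, zero at the start; "ft_torque": the same for the moment, N m; "finger_gap": opening from 0.0 (shut) to 1.0 (fully open); "gripper_force": force on a finger pad.
Only numpy, scipy, OpenCV 4.12 (cv2) and the standard library are available. Lean on these libraries where they do the work, as an engineer would, in place of code of your own. Each camera call takes 0.05 s, during which the arm holds its last target. There are 200 camera calls.

## Working session

There is one attempt and no reset: what is moved stays moved. The work goes in short steps, Python scripts to look and compute and a tool call to move; the robot and the scene stay as the last step left them, time stands still between calls to the robot, and variables do not carry over. Pictures are saved under pics/ and viewed, at most 10 in all, crops included, and the job is handed in when it is done.

Besides the shell and the picture viewer there is one more tool, called after ">>>" as a command line: name --argument value ..., lists and objects as JSON in quotes. apply_moves: Moves the arm, as the interface text tells. Shifts and turns lie within -1 to 1; 1 stands for 800 mm of shift or 180 degrees of turn. Its arguments: {"type":"object","properties":{"claw":{"type":"array","items":{"type":"number"}},"travel":{"type":"array","items":{"type":"array","items":{"type":"number"}}},"turn":{"type":"array","items":{"type":"array","items":{"type":"number"}}},"newtons":{"type":"number"}},"required":["claw","travel","turn"]}

```bash
mkdir -p pics; cat > h.py <<'E'
import numpy as np, cv2
from station import manip
from scipy.spatial.transform import Rotation as Ro
def cloud(s):
    K=s["intrinsics"];d=s["depth"];v,u=np.indices(d.shape)
    c=np.stack([(u-K[0,2])/K[0,0]*d,(v-K[1,2])/K[1,1]*d,d],-1)
    return (c-s["t"])@s["R"]   # R^T(c-t)
def save(s,n): cv2.imwrite("pics/"+n,cv2.cvtColor(s["pixels"],cv2.COLOR_RGB2BGR))
E
python3 - <<'E'
from h import *
a=manip.snapshot("top");b=manip.snapshot("scene")
im=np.vstack([a["pixels"],b["pixels"]])
save(a,"top.png");save(b,"scene.png")
st=manip.sense();print(st)
P=cloud(a);px=a["pixels"].astype(int)
hsv=cv2.cvtColor(a["pixels"],cv2.COLOR_RGB2HSV)
for n,m in dict(red=((hsv[...,0]<6)|(hsv[...,0]>174))&(hsv[...,1]>150)&(hsv[...,2]>80),yel=(abs(hsv[...,0].astype(int)-26)<6)&(hsv[...,1]>140)&(hsv[...,2]>100)).items():
    m&=a["depth"]>0;v,u=np.where(m);q=P[m];print(n,len(q));
    if len(q):print(np.percentile(q,[2,50,98],axis=0).round(3),u.min(),u.max(),v.min(),v.max())
m=(P[...,2]>.16)&(P[...,2]<.175)&(a["depth"]>0)
q=P[m][:,:2];print(len(q),cv2.minAreaRect(q.astype(np.float32)))
E
```

```text
{'t': 0.1, 'q': array([ 9.40464794e-01,  5.28397416e-01,  1.43378380e+00, -1.66892372e-05,
        1.18139799e+00, -1.78460035e-01]), 'qd': array([ 0.00035061, -0.00107118, -0.00356826,  0.00111768, -0.00043895,
        0.00054464]), 'tau': array([ 2.04352256e-05, -4.43303740e+01, -1.78587002e+01, -2.25183976e-04,
        3.87108594e-03, -1.22416535e-05]), 'tcp_pos': array([0.27247266, 0.56175858, 0.23041353]), 'tool_rot': array([ 2.24015221e-01,  9.74585139e-01, -9.16197631e-04, -3.83724525e-04]), 'force': array([-0.18995723,  0.02505464, -0.01735463]), 'ft_torque': array([-0.01556172,  0.00214328,  0.01187582]), 'gripper_force': 0.0, 'finger_gap': 0.998697329581772}
red 482
[[ 0.428 -0.094  0.091]
 [ 0.478  0.707  0.097]
 [ 0.516  0.742  0.215]] 20 312 225 262
yel 487
[[ 0.497 -0.148  0.02 ]
 [ 0.533 -0.006  0.028]
 [ 0.563  0.116  0.166]] 234 330 210 239
5071 ((0.48549920320510864, -0.051978468894958496), (1.4188225269317627, 0.9230557084083557), 57.742862701416016)
```

View pics/top.png

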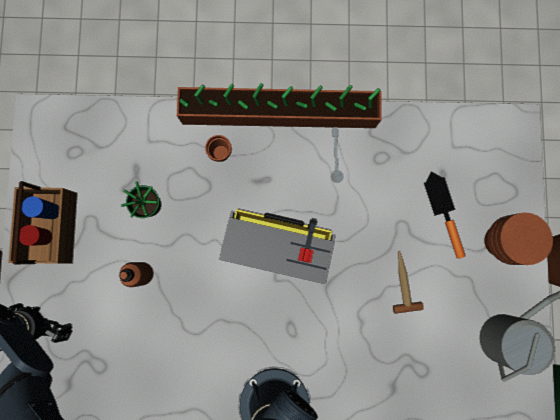

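View pics/scene.png

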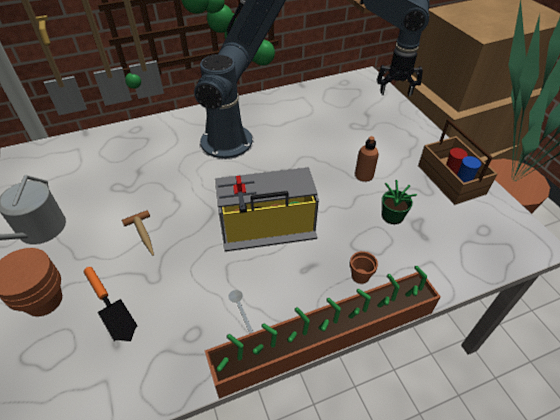

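The top view shows the housing at columns 219–336, rows 208–283, yawed slightly. The red fin is near (305,256), with a dark hook arm running to (313,222), and the bar is near (285,219). The scene view confirms this layout, and the bystanders are all well clear.

```bash
python3 - <<'E'
from h import *
a=manip.snapshot("top");P=cloud(a);hsv=cv2.cvtColor(a["pixels"],cv2.COLOR_RGB2HSV).astype(int)
u0,u1,v0,v1=212,342,200,292
Q=P[v0:v1,u0:u1];H=hsv[v0:v1,u0:u1]
m=(Q[...,2]>.160)&(Q[...,2]<.176)&(H[...,1]<50)&(H[...,2]>90)
m=cv2.morphologyEx(m.astype(np.uint8),cv2.MORPH_CLOSE,np.ones((9,9)))>0
m=cv2.morphologyEx(m.astype(np.uint8),cv2.MORPH_OPEN,np.ones((7,7)))>0
q=Q[m&(Q[...,2]>.16)&(Q[...,2]<.176)];(c,s,ang)=cv2.minAreaRect(q[:,:2].astype(np.float32));print(c,s,ang,np.median(q[:,2]))
red=((H[...,0]<6)|(H[...,0]>174))&(H[...,1]>150)&(H[...,2]>80)
r=Q[red];print("red",len(r),r[r[:,2]>.2].mean(0).round(4),np.percentile(r,[5,95],axis=0).round(3))
bar=(Q[...,2]>.200)&(H[...,2]<80)&(H[...,1]<120)
r=Q[bar];print("bar",len(r));print(r[::8].round(3))
E
```

```text
(0.4563547372817993, -0.0010453462600708008) (0.30039018392562866, 0.12434691935777664) 78.71583557128906 0.16814251208744446
red 163 [ 0.4433 -0.0795  0.2112] [[ 0.427 -0.095  0.17 ]
 [ 0.459 -0.064  0.214]]
bar 190
[[ 0.553  0.032  0.213]
 [ 0.55   0.027  0.216]
 [ 0.547  0.035  0.214]
 [ 0.547  0.014  0.22 ]
 [ 0.544  0.029  0.22 ]
 [ 0.545  0.008  0.215]
 [ 0.545 -0.013  0.215]
 [ 0.542  0.011  0.217]
 [ 0.542 -0.01   0.219]
 [ 0.54   0.014  0.21 ]
 [ 0.539 -0.008  0.22 ]
 [ 0.54  -0.029  0.212]
 [ 0.537 -0.005  0.215]
 [ 0.537 -0.027  0.217]
 [ 0.535 -0.008  0.214]
 [ 0.535 -0.029  0.216]
 [ 0.535 -0.051  0.217]
 [ 0.532 -0.024  0.217]
 [ 0.532 -0.045  0.222]
 [ 0.533 -0.067  0.215]
 [ 0.53  -0.048  0.216]
 [ 0.53  -0.07   0.213]
 [ 0.527 -0.061  0.221]
 [ 0.524 -0.064  0.22 ]]
```

```bash
cat >> h.py <<'E'
YAW=np.deg2rad(-11.3);hx=np.array([np.cos(YAW),np.sin(YAW),0]);hy=np.array([-hx[1],hx[0],0]);Z=np.array([0,0,1.])
ORG=np.array([.4763,-.005,0])
def Rlock(): return Ro.from_matrix(np.stack([np.cross(hy,-Z),hy,-Z],1))
def Rbar(): return Ro.from_matrix(np.stack([np.cross(hx,-Z),hx,-Z],1))
def goal(p,R=None):
    s=manip.sense();T=Ro.from_quat(s["tool_rot"]);d=T.inv().apply(np.array(p)-s["tcp_pos"])
    w=(T.inv()*R).as_rotvec() if R is not None else np.zeros(3)
    print("travel",(d/.8).round(4),"turn",(w/np.pi).round(4),"rows",np.linalg.norm(d)/.0417,"pos",s["tcp_pos"].round(4),"F",s["force"].round(1),"t",s["t"])
E
python3 -c "
from h import *
goal([.442,-.079,.31],Rlock())"
```

```text
travel [-0.5403 -0.6284 -0.0984] turn [-0.0005 -0.0002 -0.081 ] rows 16.01048828103741 pos [0.2725 0.5619 0.2306] F [-0.2  0.7 -0.7] t 0.15
```

>>> apply_moves --claw '[1,1,1]' --travel '[[0,0,-0.045],[0,0,-0.09],[0,0,-0.1]]' --turn '[[0,0,-0.03],[0,0,-0.06],[0,0,-0.081]]'

```text
t: 0.4
tcp_pos: [0.2744, 0.5646, 0.317]
tool_rot: [0.096, 0.995, 0.004, 0.002]
force: [0.4, 0.7, 0.8]
finger_gap: 1.002
gripper_force: 0.0
```

```bash
python3 -c "
from h import *
goal([.442,-.079,.31],Rlock())"
```

```text
travel [-0.3599 -0.7494  0.0036] turn [0.0028 0.0013 0.0013] rows 15.949252882772837 pos [0.2744 0.5646 0.317 ] F [0.4 0.7 0.8] t 0.4
```

>>> apply_moves --claw '[1,1,1,1,1]' --travel '[[-0.0225,-0.0468,0],[-0.045,-0.0936,0],[-0.0675,-0.14,0],[-0.09,-0.187,0],[-0.1125,-0.234,0]]' --turn '[[0,0,0],[0,0,0],[0,0,0],[0,0,0],[0,0,0]]'

```text
t: 0.82
tcp_pos: [0.3241, 0.3592, 0.3111]
tool_rot: [0.098, 0.995, -0.0, -0.0]
force: [0.6, -0.6, -0.1]
finger_gap: 1.003
gripper_force: 0.0
```

>>> apply_moves --claw '[1,1,1,1,1]' --travel '[[-0.0225,-0.0468,0],[-0.045,-0.0936,0],[-0.0675,-0.14,0],[-0.09,-0.187,0],[-0.1125,-0.234,0]]' --turn '[[0,0,0],[0,0,0],[0,0,0],[0,0,0],[0,0,0]]'

```text
t: 1.23
tcp_pos: [0.3756, 0.1581, 0.3113]
tool_rot: [0.098, 0.995, 0.0, 0.0]
force: [1.5, 0.2, -0.1]
finger_gap: 1.004
gripper_force: 0.0
```

>>> apply_moves --claw '[1,1,1,1,1]' --travel '[[-0.0225,-0.0468,0],[-0.045,-0.0936,0],[-0.0675,-0.14,0],[-0.09,-0.187,0],[-0.1125,-0.234,0]]' --turn '[[0,0,0],[0,0,0],[0,0,0],[0,0,0],[0,0,0]]'

```text
t: 1.65
tcp_pos: [0.4272, -0.0432, 0.3113]
tool_rot: [0.099, 0.995, 0.0, 0.0]
force: [0.8, 0.6, -1.1]
finger_gap: 1.0
gripper_force: 0.0
```

```bash
python3 -c "
from h import *
goal([.442,-.079,.31],Rlock())"
```

```text
travel [-0.0269 -0.0402  0.0017] turn [ 0.0001  0.     -0.0002] rows 0.9282921714329748 pos [ 0.4272 -0.0432  0.3113] F [ 0.8  0.6 -1.1] t 1.65
```

>>> apply_moves --claw '[1,1,1,1]' --travel '[[-0.02,-0.036,0],[-0.02,-0.036,0],[-0.02,-0.036,0],[-0.02,-0.036,0]]' --turn '[[0,0,0],[0,0,0],[0,0,0],[0,0,0]]'

```text
t: 1.98
tcp_pos: [0.4368, -0.0722, 0.3109]
tool_rot: [0.099, 0.995, 0.001, -0.001]
force: [-1.1, 0.6, -1.3]
finger_gap: 0.999
gripper_force: 0.0
```

```bash
python3 - <<'E'
from h import *
goal([.442,-.079,.31],Rlock())
a=manip.snapshot("wrist");save(a,"w1.png");P=cloud(a);H=cv2.cvtColor(a["pixels"],cv2.COLOR_RGB2HSV).astype(int)
L=np.stack([(P-ORG)@hx,(P-ORG)@hy,P[...,2]],-1)
red=((H[...,0]<6)|(H[...,0]>174))&(H[...,1]>150)&(H[...,2]>80)&(a["depth"]>0)
r=L[red&(L[...,2]>.204)];print("fin local",len(r),np.percentile(r,[1,50,99],axis=0).round(4))
dk=(H[...,2]<90)&(a["depth"]>0)&(L[...,2]>.17)&(L[...,2]<.26)&(abs(L[...,0])<.12)&(abs(L[...,1])<.16)
# dark heights by local grid
for x in np.arange(-.08,.1,.02):
  print(round(x,2),[(round(y,2),round(float(np.percentile(L[k][:,2],95)),3)) for y in np.arange(-.15,.08,.02) if (k:=dk&(abs(L[...,0]-x)<.01)&(abs(L[...,1]-y)<.01)).sum()>15])
g=L[(H[...,1]<50)&(H[...,2]>90)&(abs(L[...,2]-.168)<.006)&(abs(L[...,1])<.2)];print(np.percentile(g,[.5,99.5],axis=0).round(3))
E
```

```text
travel [-0.008  -0.0071  0.0011] turn [ 0.0003 -0.0005 -0.0003] rows 0.20651568671874643 pos [ 0.4368 -0.0722  0.3109] F [-1.1  0.6 -1.3] t 1.9833
fin local 711 [[-0.0348 -0.0847  0.2086]
 [-0.0197 -0.0782  0.2106]
 [-0.002  -0.0712  0.2122]]
-0.08 []
-0.06 []
-0.04 [(np.float64(-0.13), 0.172), (np.float64(-0.11), 0.172), (np.float64(-0.09), 0.203), (np.float64(-0.07), 0.205), (np.float64(-0.05), 0.172), (np.float64(-0.03), 0.172)]
-0.02 []
0.0 [(np.float64(-0.13), 0.172), (np.float64(-0.11), 0.172), (np.float64(-0.09), 0.172), (np.float64(-0.07), 0.172), (np.float64(-0.05), 0.172), (np.float64(-0.03), 0.172)]
0.02 [(np.float64(-0.09), 0.174), (np.float64(-0.07), 0.174)]
0.04 [(np.float64(-0.09), 0.191), (np.float64(-0.07), 0.191)]
0.06 [(np.float64(-0.09), 0.193), (np.float64(-0.07), 0.193), (np.float64(-0.05), 0.216), (np.float64(-0.03), 0.216), (np.float64(-0.01), 0.216), (np.float64(0.01), 0.216)]
0.08 [(np.float64(-0.09), 0.193), (np.float64(-0.07), 0.193)]
[[-0.081 -0.146  0.165]
 [ 0.036  0.149  0.169]]
```

View pics/w1.png

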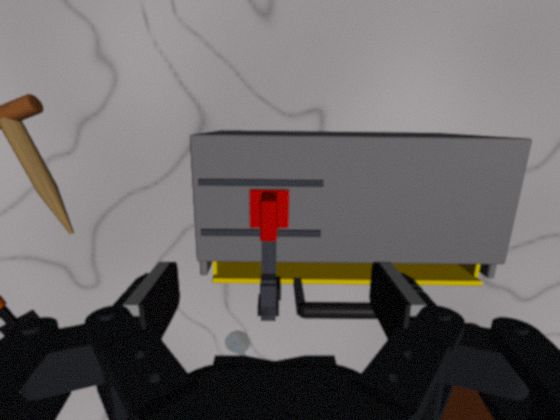

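The wrist view shows the fin at (268,215) and the bar at about (340,310). In the housing frame the fin is at x −19 mm, y −78 mm, so the lock is at about 0. The heights match the task text.

```bash
python3 -c "
from h import *
goal(ORG-.019*hx-.078*hy+.180*Z,Rlock())"
```

```text
travel [-0.0087 -0.0063  0.1637] turn [ 0.0002 -0.0005  0.0002] rows 3.1470996237604143 pos [ 0.4367 -0.0716  0.311 ] F [ 0.1  1.1 -0.3] t 2.0333
```

>>> apply_moves --claw '[1,1,1,1,1]' --travel '[[-0.0087,-0.0063,0.03],[-0.0087,-0.0063,0.08],[-0.0087,-0.0063,0.125],[-0.0087,-0.0063,0.155],[-0.0087,-0.0063,0.163]]' --turn '[[0,0,0],[0,0,0],[0,0,0],[0,0,0],[0,0,0]]'

```text
t: 2.45
tcp_pos: [0.4402, -0.0762, 0.1778]
tool_rot: [0.097, 0.995, 0.001, -0.004]
force: [-0.5, 1.2, -0.6]
finger_gap: 0.999
gripper_force: 0.0
```

>>> apply_moves --claw '[-1,-1,-1,-1,-1]' --travel '[[0,0,0],[0,0,0],[0,0,0],[0,0,0],[0,0,0]]' --turn '[[0,0,0],[0,0,0],[0,0,0],[0,0,0],[0,0,0]]' --newtons 25

```text
t: 2.87
tcp_pos: [0.4443, -0.0792, 0.1823]
tool_rot: [0.098, 0.995, -0.001, 0.002]
force: [0.3, -1.4, 0.4]
finger_gap: 0.301
gripper_force: 0.0
```

>>> apply_moves --claw '[-1,-1,-1,-1,-1]' --travel '[[0,0,0],[0,0,0],[0,0,0],[0,0,0],[0,0,0]]' --turn '[[0,0,0],[0,0,0],[0,0,0],[0,0,0],[0,0,0]]'

```text
t: 3.28
tcp_pos: [0.444, -0.0791, 0.182]
tool_rot: [0.099, 0.995, -0.0, 0.001]
force: [-0.5, 0.5, 6.0]
finger_gap: 0.158
gripper_force: 28.0
```

>>> apply_moves --claw '[-1,-1,-1,-1,-1]' --travel '[[0,-0.015,0],[0,-0.03,0],[0,-0.045,0],[0,-0.06,0],[0,-0.066,0]]' --turn '[[0,0,0],[0,0,0],[0,0,0],[0,0,0],[0,0,0]]'

```text
t: 3.7
tcp_pos: [0.4329, -0.131, 0.182]
tool_rot: [0.1, 0.995, 0.001, 0.0]
force: [4.3, 17.7, 13.0]
finger_gap: 0.159
gripper_force: 28.8
```

>>> apply_moves --claw '[-1,-1,-1,-1]' --travel '[[0,-0.002,0],[0,-0.004,0],[0,-0.004,0],[0,-0.004,0]]' --turn '[[0,0,0],[0,0,0],[0,0,0],[0,0,0]]'

```text
t: 4.03
tcp_pos: [0.4329, -0.131, 0.182]
tool_rot: [0.1, 0.995, 0.003, 0.001]
force: [2.6, 11.2, 9.7]
finger_gap: 0.162
gripper_force: 28.1
```

```bash
python3 -c "
from h import *
s=manip.sense();print((s['tcp_pos']-ORG)@hy,s['force'],s['force']@hy,s['finger_gap'])"
```

```text
-0.13201122840343604 [ 2.59963386 11.16237489  9.69435849] 11.455376671580467 0.1620424946248778
```

>>> apply_moves --claw '[1,1,1,1,1]' --travel '[[0,0,0],[0,0,0],[0,0,0],[0,0,0],[0,0,0]]' --turn '[[0,0,0],[0,0,0],[0,0,0],[0,0,0],[0,0,0]]'

```text
t: 4.45
tcp_pos: [0.4323, -0.1341, 0.1808]
tool_rot: [0.099, 0.995, -0.0, -0.0]
force: [0.4, -0.4, 0.4]
finger_gap: 0.854
gripper_force: 0.0
```

>>> apply_moves --claw '[1,1,1,1,1]' --travel '[[0,0,-0.03],[0,0,-0.075],[0,0,-0.12],[0,0,-0.16],[0,0,-0.16]]' --turn '[[0,0,0],[0,0,0],[0,0,0],[0,0,0.03],[0,0,0.06]]'

```text
t: 4.87
tcp_pos: [0.4357, -0.136, 0.3151]
tool_rot: [0.194, 0.981, -0.002, 0.006]
force: [0.7, -0.5, 0.4]
finger_gap: 1.0
gripper_force: 0.0
```

```bash
python3 - <<'E'
from h import *
goal(ORG+.06*hx+.32*Z,Rbar())
a=manip.snapshot("wrist");save(a,"w2.png");P=cloud(a);H=cv2.cvtColor(a["pixels"],cv2.COLOR_RGB2HSV).astype(int)
L=np.stack([(P-ORG)@hx,(P-ORG)@hy,P[...,2]],-1)
red=((H[...,0]<6)|(H[...,0]>174))&(H[...,1]>150)&(H[...,2]>80)&(a["depth"]>0)
r=L[red&(L[...,2]>.204)];print("fin local",len(r),np.percentile(r,[1,50,99],axis=0).round(4))
b=L[(H[...,2]<90)&(a["depth"]>0)&(L[...,2]>.205)&(L[...,2]<.225)&(abs(L[...,0]-.06)<.03)&(abs(L[...,1])<.065)]
print("bar",len(b),np.percentile(b,[1,50,99],axis=0).round(4))
E
```

```text
travel [-0.0583  0.1851 -0.0058] turn [0.0023 0.0041 0.4385] rows 3.724639147073583 pos [ 0.4357 -0.136   0.3151] F [ 0.7 -0.5  0.4] t 4.8667
fin local 726 [[-0.0354 -0.1381  0.2079]
 [-0.0198 -0.1312  0.2107]
 [-0.0026 -0.1244  0.2122]]
bar 1812 [[ 0.0552 -0.0433  0.2085]
 [ 0.0596  0.0061  0.2145]
 [ 0.0682  0.05    0.2168]]
```

View pics/w2.png

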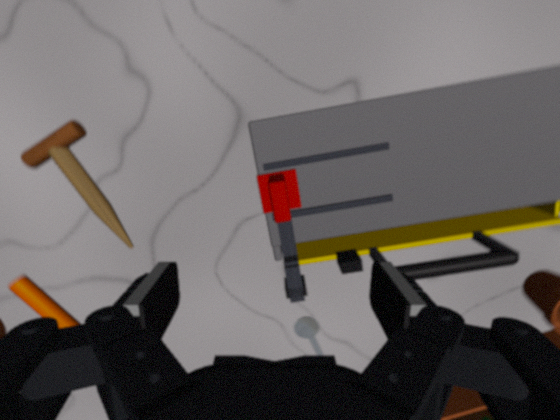

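The lock fin moved 53 mm in y and then sat against the stop, resisting with 11–17 N. In the picture it is at (280,193), and the hook at (293,285) is clear of the lug at (348,260). Next is the bar.

>>> apply_moves --claw '[1,1,1,1,1]' --travel '[[-0.015,0.046,0],[-0.03,0.092,0],[-0.045,0.138,0],[-0.058,0.185,0],[-0.058,0.185,0]]' --turn '[[0,0,0.038],[0,0,0.076],[0,0,0.114],[0,0,0.15],[0,0,0.19]]'

```text
t: 5.33
tcp_pos: [0.5332, -0.0108, 0.3077]
tool_rot: [0.458, 0.889, 0.001, -0.0]
force: [-0.1, -1.1, 0.6]
finger_gap: 0.997
gripper_force: 0.0
```

>>> apply_moves --claw '[1,1,1,1,1]' --travel '[[0,0,0],[0,0,0],[0,0,0],[0,0,0],[0,0,0]]' --turn '[[0,0,0.038],[0,0,0.076],[0,0,0.114],[0,0,0.15],[0,0,0.19]]'

```text
t: 5.75
tcp_pos: [0.5303, -0.014, 0.3074]
tool_rot: [0.7, 0.714, -0.001, -0.001]
force: [-0.8, -0.1, -0.7]
finger_gap: 1.004
gripper_force: 0.0
```

>>> apply_moves --claw '[1,1,1,1,1]' --travel '[[0,0,0],[0,0,0],[0,0,0],[0,0,0],[0,0,0]]' --turn '[[0,0,0.038],[0,0,0.06],[0,0,0.06],[0,0,0.06],[0,0,0.06]]'

```text
t: 6.17
tcp_pos: [0.5307, -0.0142, 0.3082]
tool_rot: [0.762, 0.647, -0.0, -0.001]
force: [0.0, 0.0, -0.3]
finger_gap: 1.001
gripper_force: 0.0
```

```bash
python3 - <<'E'
from h import *
goal(ORG+.060*hx+.001*hy+.192*Z,Rbar())
a=manip.snapshot("wrist");P=cloud(a);H=cv2.cvtColor(a["pixels"],cv2.COLOR_RGB2HSV).astype(int)
L=np.stack([(P-ORG)@hx,(P-ORG)@hy,P[...,2]],-1)
b=L[(H[...,2]<90)&(a["depth"]>0)&(L[...,2]>.205)&(L[...,2]<.225)&(abs(L[...,0]-.06)<.03)&(abs(L[...,1])<.065)]
print("bar",len(b),np.percentile(b,[1,50,99],axis=0).round(4))
E
```

```text
travel [-0.001   0.0063  0.1452] turn [-0.0005 -0.      0.0111] rows 2.789127107530282 pos [ 0.5307 -0.0142  0.3082] F [ 0.   0.  -0.3] t 6.1667
bar 2263 [[ 0.0567 -0.0503  0.2104]
 [ 0.0631  0.0069  0.2149]
 [ 0.0697  0.0545  0.217 ]]
```

>>> apply_moves --claw '[1,1,1,1,1]' --travel '[[-0.001,0.008,0.03],[-0.001,0.008,0.075],[-0.001,0.008,0.115],[-0.001,0.008,0.138],[-0.001,0.008,0.145]]' --turn '[[0,0,0.011],[0,0,0.011],[0,0,0.011],[0,0,0.011],[0,0,0.011]]'

```text
t: 6.63
tcp_pos: [0.5347, -0.0155, 0.1894]
tool_rot: [0.774, 0.634, -0.002, -0.003]
force: [-0.2, -0.4, 0.6]
finger_gap: 1.0
gripper_force: 0.0
```

>>> apply_moves --claw '[-1,-1,-1,-1,-1]' --travel '[[0,0,0],[0,0,0],[0,0,0],[0,0,0],[0,0,0]]' --turn '[[0,0,0],[0,0,0],[0,0,0],[0,0,0],[0,0,0]]' --newtons 35

```text
t: 7.05
tcp_pos: [0.5381, -0.0162, 0.1943]
tool_rot: [0.774, 0.633, 0.001, 0.001]
force: [0.5, -0.6, -0.1]
finger_gap: 0.3
gripper_force: 0.0
```

>>> apply_moves --claw '[-1,-1,-1,-1,-1]' --travel '[[0,0,0],[0,0,0],[0,0,0],[0,0,0],[0,0,0]]' --turn '[[0,0,0],[0,0,0],[0,0,0],[0,0,0],[0,0,0]]'

```text
t: 7.47
tcp_pos: [0.5384, -0.0162, 0.1941]
tool_rot: [0.774, 0.633, 0.001, 0.001]
force: [0.4, -0.9, 6.5]
finger_gap: 0.15
gripper_force: 34.4
```

```bash
python3 - <<'E'
from h import *
s=manip.sense();p=s["tcp_pos"]-ORG;print(p@hx,p@hy,p[2],s["force"])
goal(s["tcp_pos"],Rbar())
for d in (7,14,21,28,35):
    r=np.deg2rad(d);print(d,(.19*np.array([0,np.sin(r),1-np.cos(r)])/.8).round(4))
E
```

```text
0.0631121391600896 0.0011492383212899015 0.19409920464407943 [ 0.43533512 -0.8744035   6.45243941]
travel [0. 0. 0.] turn [ 0.001  -0.     -0.0007] rows 0.0 pos [ 0.5384 -0.0162  0.1941] F [ 0.4 -0.9  6.5] t 7.4667
7 [0.     0.0289 0.0018]
14 [0.     0.0575 0.0071]
21 [0.     0.0851 0.0158]
28 [0.     0.1115 0.0278]
35 [0.     0.1362 0.043 ]
```

>>> apply_moves --claw '[-1,-1,-1,-1,-1]' --travel '[[0,0.0145,0.0005],[0,0.0289,0.0018],[0,0.0433,0.004],[0,0.0575,0.0071],[0,0.0575,0.0071]]' --turn '[[0,0,0],[0,0,0],[0,0,0],[0,0,0],[0,0,0]]'

```text
t: 7.88
tcp_pos: [0.5826, -0.0256, 0.1874]
tool_rot: [0.774, 0.633, -0.001, -0.001]
force: [-2.4, -0.4, 8.0]
finger_gap: 0.144
gripper_force: 36.5
```

>>> apply_moves --claw '[-1,-1,-1,-1,-1]' --travel '[[0,0.014,0.004],[0,0.0276,0.0087],[0,0.041,0.0145],[0,0.054,0.0207],[0,0.054,0.0207]]' --turn '[[0,0,0],[0,0,0],[0,0,0],[0,0,0],[0,0,0]]'

```text
t: 8.3
tcp_pos: [0.6241, -0.0344, 0.1699]
tool_rot: [0.774, 0.633, -0.001, -0.001]
force: [-3.2, -1.9, 5.3]
finger_gap: 0.147
gripper_force: 37.5
```

>>> apply_moves --claw '[-1,-1,-1,-1,-1]' --travel '[[0,0.009,0.005],[0,0.018,0.01],[0,0.0247,0.0152],[0,0.0247,0.0152],[0,0.0247,0.0152]]' --turn '[[0,0,0],[0,0,0],[0,0,0],[0,0,0],[0,0,0]]'

```text
t: 8.72
tcp_pos: [0.6421, -0.0382, 0.1582]
tool_rot: [0.774, 0.633, -0.002, -0.001]
force: [-4.6, -3.5, 3.4]
finger_gap: 0.146
gripper_force: 38.0
```

```bash
cat > ang.py <<'E'
from h import *
s=manip.sense();p=s["tcp_pos"]-ORG;x,z=p@hx-.0631,p[2]-.1941;print("dx,dz",x,z,"F",s["force"],s["force"]@hx,"ang",np.rad2deg(np.arctan2(x,.19+z)), np.hypot(x,.19+z),s["finger_gap"],s["gripper_force"],s["t"])
a=manip.snapshot("scene");save(a,"s2.png");P=cloud(a);H=cv2.cvtColor(a["pixels"],cv2.COLOR_RGB2HSV).astype(int)
L=np.stack([(P-ORG)@hx,(P-ORG)@hy,P[...,2]],-1)
m=(abs(H[...,0]-26)<6)&(H[...,1]>140)&(H[...,2]>60)&(abs(L[...,1])<.12)&(L[...,0]>.06)&(L[...,2]>.03)&(L[...,2]<.14)&(a["depth"]>0)
q=L[m]
for i in range(4):
    c=np.polyfit(q[:,2],q[:,0],1);e=abs(q[:,0]-np.polyval(c,q[:,2]));q=q[e<max(.004,np.median(e)*2)]
print("panel tilt",len(q),np.rad2deg(np.arctan(c[0])),"x at z=.02",np.polyval(c,.02),np.percentile(q,[2,98],axis=0).round(3))
E
python3 ang.py
```

```text
dx,dz 0.10602760575576274 -0.03589276324765406 F [-4.62490524 -3.51289187  3.3827941 ] -3.84691225767329 ang 34.52843265591566 0.18705852988234206 0.1460791995858133 38.011990785598755 8.7167
panel tilt 170 31.873878053500032 x at z=.02 0.06844762931940966 [[ 0.095 -0.116  0.065]
 [ 0.143  0.116  0.139]]
```

View pics/s2.png

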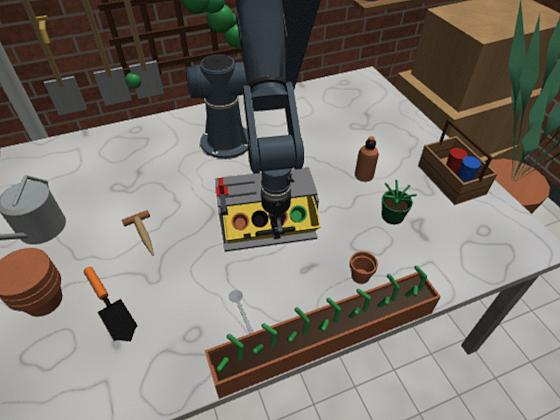

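The bin is tipped out, with the gripper at (278,215), the lock at (222,187), and the bystanders unmoved. I'll measure the angle more closely from the bar ends.

```bash
python3 - <<'E'
from h import *
a=manip.snapshot("scene");b=manip.snapshot("top")
cr=a["pixels"][160:270,195:345];tb=b["pixels"][180:300,200:350]
im=np.hstack([cv2.resize(cr,(400,293)),cv2.resize(tb,(366,293))]);cv2.imwrite("pics/c.png",im[...,::-1])
for n,s in (("scene",a),("top",b)):
    P=cloud(s);H=cv2.cvtColor(s["pixels"],cv2.COLOR_RGB2HSV).astype(int)
    L=np.stack([(P-ORG)@hx,(P-ORG)@hy,P[...,2]],-1)
    for lo,hi in ((-.056,-.025),(.025,.058)):
        m=(H[...,2]<90)&(H[...,1]<120)&(L[...,1]>lo)&(L[...,1]<hi)&(abs(L[...,0]-.168)<.025)&(L[...,2]>.155)&(L[...,2]<.195)&(s["depth"]>0)
        print(n,lo,m.sum(),L[m].mean(0).round(4) if m.any() else "")
    m=(abs(H[...,0]-26)<6)&(H[...,1]>120)&(H[...,2]>60)&(abs(L[...,1])<.145)&(L[...,0]>.10)&(L[...,0]<.18)&(L[...,2]>.10)&(L[...,2]<.16)&(s["depth"]>0)
    for x in np.arange(.105,.18,.008):
        k=m&(abs(L[...,0]-x)<.004)
        if k.sum()>4: print(n,"yel x",x.round(3),k.sum(),np.median(L[k][:,2]).round(3))
E
```

```text
scene -0.056 39 [ 0.1703 -0.0401  0.1834]
scene 0.025 32 [0.1709 0.0375 0.1825]
scene yel x 0.105 13 0.145
scene yel x 0.113 11 0.145
scene yel x 0.121 29 0.106
scene yel x 0.129 23 0.118
scene yel x 0.137 72 0.136
scene yel x 0.145 27 0.137
top -0.056 23 [ 0.1669 -0.0412  0.182 ]
top 0.025 42 [0.1652 0.0441 0.1785]
top yel x 0.105 13 0.14
top yel x 0.113 64 0.104
top yel x 0.121 119 0.112
top yel x 0.129 122 0.124
top yel x 0.137 113 0.134
top yel x 0.145 16 0.136
```

View pics/c.png

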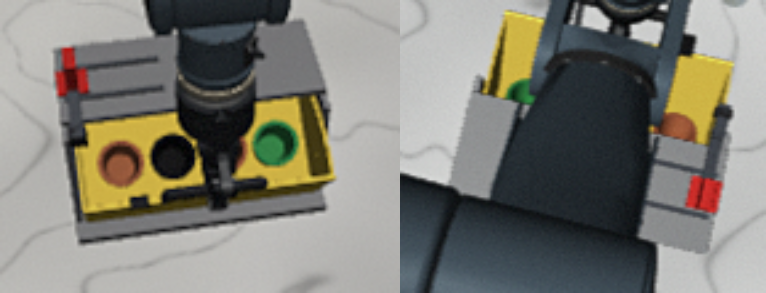

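```bash
python3 - <<'E'
from h import *
s=manip.snapshot("top");P=cloud(s);H=cv2.cvtColor(s["pixels"],cv2.COLOR_RGB2HSV).astype(int)
L=np.stack([(P-ORG)@hx,(P-ORG)@hy,P[...,2]],-1)
m=(abs(H[...,0]-26)<6)&(H[...,1]>120)&(H[...,2]>60)&(abs(L[...,1])<.125)&(L[...,0]>.09)&(L[...,0]<.15)&(L[...,2]>.07)&(L[...,2]<.14)&(s["depth"]>0)
q=L[m];rng=np.random.default_rng(0);best=0
for i in range(2000):
    p=q[rng.choice(len(q),3,False)];n=np.cross(p[1]-p[0],p[2]-p[0]);l=np.linalg.norm(n)
    if l<1e-6: continue
    n/=l
    if abs(n[1])>.1: continue
    k=abs((q-p[0])@n)<.0025
    if k.sum()>best: best=k.sum();B=k
r=q[B];c=r.mean(0);n=np.linalg.svd(r-c)[2][2];n*=np.sign(n[0]);print(len(q),best,n.round(3),"tilt",np.rad2deg(np.arctan2(-n[2],n[0])),c.round(3))
# tilt from hinge line: inner face offset assume d in 0..6mm
v=c-np.array([.061,c[1],.02]);a=np.rad2deg(np.arctan2(v[0],v[2]));R=np.hypot(v[0],v[2]);print(a,R,[a+np.rad2deg(d/R) for d in (.002,.004)])
print(manip.sense()["tcp_pos"])
E
```

```text
525 443 [ 0.832 -0.011 -0.555] tilt 33.733418470589584 [ 0.118 -0.009  0.107]
33.25838685824917 0.1038826002757649 [np.float64(34.361473984697405), np.float64(35.46456111114565)]
[ 0.64185156 -0.03816498  0.15841206]
```

The estimates agree at about 34.2°, so I'll nudge it by 0.8°.

>>> apply_moves --claw '[-1,-1,-1,-1,-1]' --travel '[[0,0.0027,0.0015],[0,0.0027,0.0015],[0,0.0027,0.0015],[0,0.0027,0.0015],[0,0.0027,0.0015]]' --turn '[[0,0,0],[0,0,0],[0,0,0],[0,0,0],[0,0,0]]'

```text
t: 9.33
tcp_pos: [0.6436, -0.0385, 0.1572]
tool_rot: [0.774, 0.633, -0.002, -0.001]
force: [-4.6, -4.0, 2.3]
finger_gap: 0.147
gripper_force: 38.0
```

>>> apply_moves --claw '[-1,-1,-1,-1,-1]' --travel '[[0,0,0],[0,0,0],[0,0,0],[0,0,0],[0,0,0]]' --turn '[[0,0,0],[0,0,0],[0,0,0],[0,0,0],[0,0,0]]'

```text
t: 9.75
tcp_pos: [0.6436, -0.0386, 0.1571]
tool_rot: [0.774, 0.633, -0.002, -0.001]
force: [-5.2, -4.4, 3.3]
finger_gap: 0.15
gripper_force: 38.0
```

```bash
python3 ang.py && python3 -c "
from station import manip;print(manip.sign_off())"
```

```text
dx,dz 0.10751510523685893 -0.03695100977134566 F [-5.19152861 -4.39003532  3.2723341 ] -4.230678558305599 ang 35.0875873933007 0.1870387426821074 0.1500398682103305 38.01682949066162 9.75
panel tilt 127 32.059396244794826 x at z=.02 0.06917931671862709 [[ 0.1   -0.116  0.069]
 [ 0.146  0.117  0.138]]
the job is handed in; nothing more can be done
None
```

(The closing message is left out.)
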